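Draw the clay roller out from under the half cover and hold it over the board

TASK

Take the clay roller out of the half-covered wooden trough: it is longer than the uncovered mouth, so tilt it and draw it out slantwise. Finish with the roller still in the gripper, held still and level about 10 cm above the middle of the rolling-out board, lying across its two strips and touching nothing else. Do not move the tile on the trough's cover, the speckled cup or the small red-brown pot.

Things in the scene. Friction and masses are not known exactly. Their poses are not given: they have to be found in the camera images.
- trough: Fixed wooden trough 241 x 166 x 76 mm. Origin: centre of underside; x along it, to the covered end away from the robot; z up. Inside: x -112.5 to 112.5, y -75 to 75, floor top z = 6 mm; four 8 mm walls up to z = 68. A fixed flat cover (z 68 to 76) closes x = 22.5 mm to the far end; the open mouth is x -112.5 to 22.5, full width. Under the cover it is hollow.
- roller: Loose round wooden rod, 200 mm long, 26 mm thick, last 25 mm of each end tapering to 20 mm; 0.07 to 0.14 kg. Origin: its middle on the axis; x along the axis; y, z turn as it rolls. Starts on the trough's floor roughly along the trough's x (axis 19 mm above the table), its far end under the cover, its middle in the mouth: grip across it there from above, fingers opened about 60 mm.
- roller_end_a (a point): Centre of the roller's end face at its own x = -100 mm.
- roller_end_b (a point): Centre of the roller's end face at its own x = +100 mm.
- board: Fixed rolling-out board: plywood 170 (x) x 180 (y) x 12 mm, with two dark wooden strips 160 x 20 x 6 mm along x at y = -70 and +70 mm (tops at z = 18 mm). Origin: centre of its underside; z up. The roller is to be held along the board's y axis, either way round.
- cover_tile: Loose plain test tile, 75 x 45 x 10 mm, lying on the trough's cover (its top then at z = 86 mm). Origin: centre of its underside. Leave it alone.
- speckled_cup: Loose speckled round cup, 67 mm wide and 72 mm high, standing behind the work. Origin: centre of its underside. Leave it alone.
- red_pot: Loose small round red-brown earthenware pot with a flared rim, 85 mm wide and 82 mm high, standing behind the work. Origin: centre of its underside. Leave it alone.

How it is judged (in metres and radians):
On the way:
1. the roller is wholly out of the trough, both ends more than 90 mm above the table (height (world z) of each of roller_end_a, roller_end_b above 0.09 m), for 0.1 s.
At the end, for the whole second after the job is handed in: The roller is gripped and still, its middle within 40 mm (horizontally) of the board's centre and 65 to 190 mm above the board's underside, level within 0.2 rad, along the board's y within 0.2 rad, touching neither board nor trough (z of roller in the frame of board between 0.065 and 0.19 m and horizontal distance between roller and board below 0.04 m and angle between the x axis of roller and the y axis of board, either way round below 0.2 rad and angle between roller's own x axis and vertical between 1.37 and 1.77 rad and contact force between the fingers and roller above 1 N and contact force between roller and board below 0.1 N and contact force between roller and trough below 0.1 N and linear speed of roller below 0.04 m/s); the arm keeps its last pose, push and grip.
It fails at once if the tile, the cup or the pot is moved by more than 20 mm (distance of any of cover_tile, speckled_cup, red_pot from where it was at the start of the episode above 0.02 m).
It also fails if it takes over 35 s, if anything falls off the work surface, if the arm or the gripper's body presses on something with over 40 N, if the wrist force passes 120 N, or if a joint passes its speed limit or range.

ROBOT

A 6-joint arm with a two-finger parallel gripper is mounted at the origin on a cart in front of the work surface, level with it; the furniture and walls round the work are solid. World frame = base frame: x ahead of the robot, y to its left, z up, the work surface at z = 0. Lengths are in mm, angles in rad, forces in N, time in s.
With the tool pointing down it reaches from about 350 to 975 mm from the base axis. Payload 17.4 kg.
Tool frame: the origin (TCP) lies midway between the tips of the shut fingers; the grasp point (between the pads) lies 19 mm behind it; z points along the fingers, y is the line along which they close (so a half turn about z gives the same grasp; the last joint's range is limited). The gripper opens to 85 mm and grips with 20 to 120 N. Pads are 22 mm wide; open, the fingers measure 114 mm over their backs; the gripper's body (76 mm by 85 mm) begins 54 mm behind the grasp point. The pads swing forward as they close: fully open they stand 13 mm farther back than shut.
Start: joints at [-0.038, 0.116, 1.442, -0, 1.584, -0.038], TCP at [675.006, -0.009, 231.303] pointing down, gripper open.
Joint ranges: [-2.83, 2.83], [-0.83, 2.19], [0.07, 2.5], [-1.14, 4.28], [0.01, 3], [-2.97, 2.97]. Speed limits (rad/s): [1.89, 1.89, 2.22, 3.14, 3.14, 3.14].

INTERFACE

Orientations are given as a rotation vector (axis times angle).
In Python, from station import robot gives the robot as it stands. The module is installed in compiled form; this text tells all that it offers.
- The arm moves only by the tool drive_tool, never from a script. Its argument "rows" is a list of rows, each a list of 7 numbers: the opening, from -1 (shut) to 1 (fully open), then the shift along the tool's x, y, z in mm, then the turn, a rotation vector about the tool's x, y, z in degrees. A call has 1 to 8 rows; each row shifts and turns the commanded pose from where the row before left it, along the tool's axes as they then stand; what a row does not reach is not made up. A row lasts 1/12 s, in which the tool goes at most 41.7 mm and 7.16 degrees, less where a joint would pass 70% of its speed; a pose out of reach is approached as far as the arm can. A call with a gripper value outside its range is refused whole. The fingers move at their own pace and stop on an object; "force" is the grip in N (left out, the last holds). Time passes only in rows, so rows that do not move let the fingers close. It gives the time, the measured TCP pose, the force, the opening and the grip force at its end, in the units of the state.
- robot.sense(): the state, without advancing time (a new reading comes with each control period).
- robot.get_image(name): name is "scene" or "side" or "wrist"; returns a dict with "img" (480x640x3 uint8, red, green, blue), "range_z" (480x640 float32, mm along the optical axis (not along the pixel's ray), 0 where there is no reading), "fov_y" (degrees; the focal length in pixels is half the picture's height over the tangent of half this angle, whatever the lens; pixels are square), "cx", "cy" (the principal point, pixels), "R" (3x3) and "t" (3): a world point X has camera coordinates R X + t; the wrist camera has in their place "mount" (4x4, takes a point from camera to tool coordinates, whose origin is the TCP and whose axes are the flange's). Camera axes: x right, y down, z forward; pixel columns grow to the right and rows downward; lengths in mm; the calibration is good to about 2 mm. A picture is of the moment at which its call begins: read the wrist's pose just before it.
- robot.finish_job(): hands the job in; it is judged then, once.
The state is a dict: "t": time; "q": joint angles; "joint_velocities": joint speeds; "effort": joint torques, N m; "tool_pos": TCP position; "tool_rot": TCP orientation; "ft_force": force on the tool from outside, world axes, zero at the start; "ft_torque": the same for the moment, N m; "opening": finger opening in mm; "gripper_force": force on a finger pad.
Only numpy, scipy, OpenCV 4.12 (cv2) and the standard library are available. Lean on these libraries where they do the work, as an engineer would, in place of code of your own. Each camera call takes 0.05 s, during which the arm holds its last target. There are 200 camera calls.

## Working session

There is one attempt and no reset: what is moved stays moved. The work goes in short steps, Python scripts to look and compute and a tool call to move; the robot and the scene stay as the last step left them, time stands still between calls to the robot, and variables do not carry over. Pictures are saved under pics/ and viewed, at most 10 in all, crops included, and the job is handed in when it is done.

Besides the shell and the picture viewer there is one more tool, called after ">>>" by a JSON object that holds its "api" and its "payload". drive_tool: Moves the arm, as the interface text tells. Its arguments: {"type":"object","properties":{"rows":{"type":"array"},"force":{"type":"number"}},"required":["rows"]}

```bash
mkdir -p pics
cat > h.py <<'E'
import numpy as np, cv2
from station import robot
from scipy.spatial.transform import Rotation as Ro
def cloud(d,pose=None):
    h,w=d["range_z"].shape; f=h/2/np.tan(np.radians(d["fov_y"])/2)
    u,v=np.meshgrid(np.arange(w),np.arange(h)); z=d["range_z"]
    P=np.stack([(u-d["cx"])/f*z,(v-d["cy"])/f*z,z],-1)
    if "R" in d and d["R"] is not None: return (P-np.array(d["t"]))@np.array(d["R"])
    M=np.array(d["mount"]); P=P@M[:3,:3].T+M[:3,3]
    s=pose; return P@Ro.from_rotvec(s["tool_rot"]).as_matrix().T+np.array(s["tool_pos"])
E
python3 - <<'E'
from h import *
s=robot.sense();print(s["t"],s["tool_pos"],s["tool_rot"],s["opening"])
for n in["scene","side","wrist"]:
    d=robot.get_image(n); cv2.imwrite(f"pics/{n}0.png",d["img"][:,:,::-1]); np.save(f"pics/{n}0.npy",cloud(d,s))
    print(n,d["fov_y"],(d["range_z"]>0).mean(), d.get("R"),d.get("t"),d.get("mount"))
E
```

```text
0.0 [ 6.74810364e+02 -1.02135955e-03  2.30584857e+02] [-2.22084107e+00 -2.22081892e+00  1.23380972e-03] 85.28594825548369
scene 46.970890596039496 0.97708984375 [[ 0.11210145 -0.99369603  0.00120746]
 [-0.56745492 -0.06501348 -0.82083382]
 [ 0.81573781  0.09133148 -0.57116581]] [-404.18439059  358.05612683  573.5857725 ] None
side 45.15537490439281 0.9925748697916666 [[ 0.87977981 -0.47523417  0.0118306 ]
 [-0.18798777 -0.37065586 -0.9095465 ]
 [ 0.43663266  0.79797664 -0.41543376]] [-696.50785094   37.22089657 1049.8707221 ] None
wrist 64.09408879983842 0.9961458333333333 None None [[-9.92308202e-04 -9.61878760e-01 -2.73474434e-01  6.90595419e+01]
 [ 9.99998962e-01 -1.24006683e-03  7.33109732e-04  3.45711423e-01]
 [-1.04428925e-03 -2.73473422e-01  9.61878993e-01 -1.42814606e+02]
 [ 0.00000000e+00  0.00000000e+00  0.00000000e+00  1.00000000e+00]]
```

View pics/scene0.png

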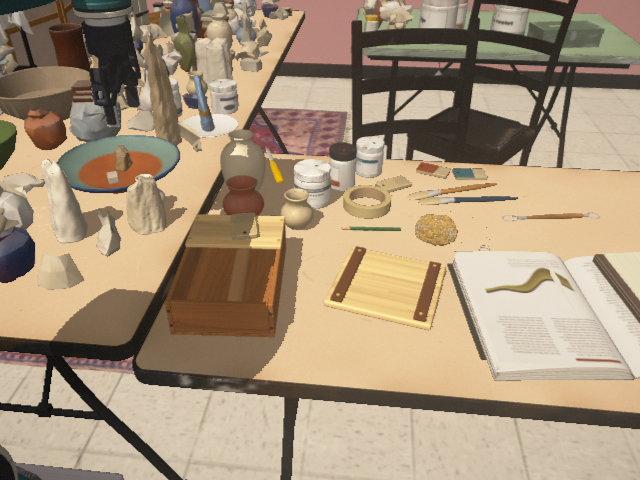

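View pics/wrist0.png

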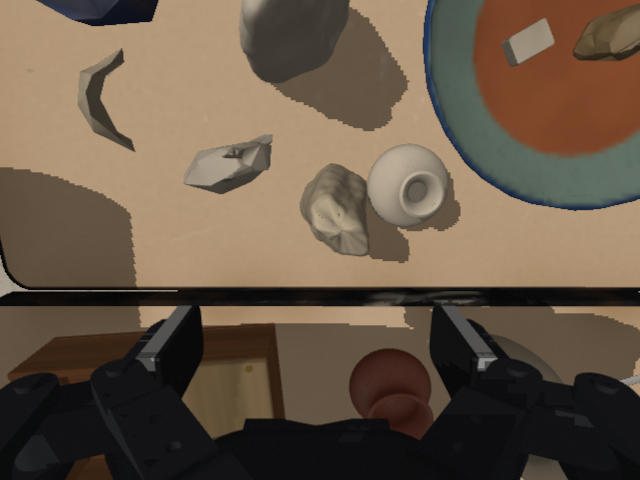

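View pics/side0.png

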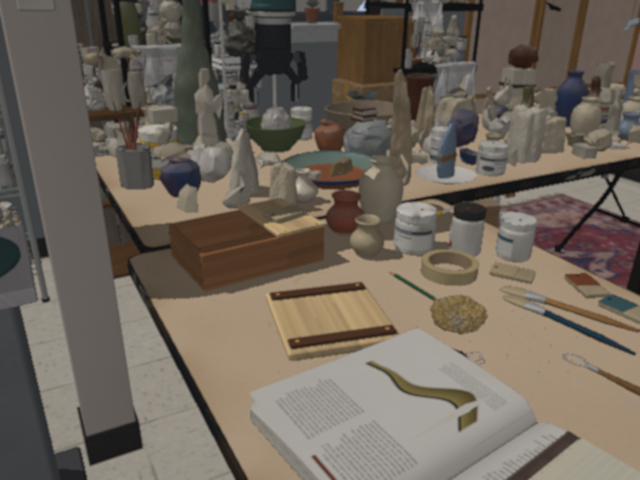

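The scene shows the trough (175–285, 215–335) with the cover and tile at its far end, and the board at (330–445, 248–325) with the two strips. The red pot is at (243,195), just behind the trough. The roller looks like the band near (240,275). The wrist view sees only the covered part of the trough.

Run:
```python
from h import *
P=np.load("pics/scene0.npy"); im=cv2.imread("pics/scene0.png"); 
print("px",[ (p,P[p[1],p[0]].round(0)) for p in [(240,275),(243,228),(243,195),(297,208),(388,287),(240,160)]])
hsv=cv2.cvtColor(im,cv2.COLOR_BGR2HSV)
# board: top z 12..18 region
b=((P[...,2]>8)&(P[...,2]<26)).astype(np.uint8); b[:, :315]=0; b[:,455:]=0; b[:235]=0; b[335:]=0
n,l,st,c=cv2.connectedComponentsWithStats(b); k=1+st[1:,4].argmax(); X=P[l==k]
r=cv2.minAreaRect(X[:,:2].astype(np.float32)); print("board",r,len(X),np.median(X[:,2]))
# trough: z 62..95 
t=((P[...,2]>58)&(P[...,2]<80)).astype(np.uint8); t[:, :165]=0;t[:,295:]=0;t[:205]=0;t[345:]=0
X=P[t>0];r=cv2.minAreaRect(X[:,:2].astype(np.float32)); print("trough rim",r,len(X))
print("box",cv2.boxPoints(r).round(1).tolist())
t=(P[...,2]>82)&(P[...,2]<92); t[:, :165]=0;t[:,295:]=0;t[:205]=0;t[345:]=0
X=P[t]; print("tile", cv2.minAreaRect(X[:,:2].astype(np.float32)),len(X))
# inside trough heights
t=(P[...,2]>12)&(P[...,2]<45); t[:, :180]=0;t[:,278:]=0;t[:242]=0;t[320:]=0
print("in", t.sum()); 
cv2.imwrite("pics/c.png",cv2.resize(im[190:340,160:300],None,fx=4,fy=4,interpolation=cv2.INTER_CUBIC))
z=P[...,2]
for v in range(245,310,8): print(v,z[v,178:284:5].round(0).astype(int).tolist())
```

```text
px [((240, 275), array([ 511., -228.,   31.])), ((243, 228), array([ 576., -223.,   85.])), ((243, 195), array([ 725., -190.,   64.])), ((297, 208), array([ 713., -301.,   49.])), ((388, 287), array([ 531., -483.,   12.])), ((240, 160), array([ 806., -169.,  101.]))]
board ((544.002685546875, -481.1745300292969), (179.97103881835938, 174.87403869628906), 76.80606079101562) 6468 12.483016738022052
trough rim ((514.6663818359375, -213.37457275390625), (248.2622833251953, 166.545166015625), 4.2646870613098145) 4058
box [[384.70001220703125, -139.60000610351562], [397.1000061035156, -305.6000061035156], [644.5999755859375, -287.20001220703125], [632.2999877929688, -121.0999984741211]]
tile ((590.715576171875, -220.3128204345703), (80.7519302368164, 44.80826187133789), 15.193391799926758) 590
in 1692
245 [0, 0, 72, 73, 71, 71, 74, 74, 75, 74, 74, 75, 74, 77, 76, 75, 75, 75, 74, 75, 76, 622]
253 [-2, 66, 65, 42, 20, 6, 7, 4, 7, 7, 6, 6, 30, 31, 25, 6, 5, 7, 6, 5, 67, 29]
261 [-11, 69, 52, 31, 6, 7, 6, 5, 7, 5, 6, 6, 31, 31, 15, 7, 8, 6, 6, 7, 67, 12]
269 [68, 62, 38, 19, 6, 6, 9, 5, 6, 6, 4, 29, 32, 28, 7, 6, 6, 6, 5, 68, 63, -1]
277 [66, 49, 28, 6, 6, 6, 7, 8, 7, 5, 8, 30, 30, 27, 5, 6, 4, 8, 6, 67, 50, 0]
285 [57, 37, 15, 5, 6, 622, 6, 6, 8, 7, 7, 32, 31, 24, 6, 5, 6, 5, 6, 69, 36, 2]
293 [45, 24, 6, 5, 5, 6, 6, 4, 6, 6, 28, 32, 31, 6, 6, 4, 6, 5, 6, 68, 24, 0]
301 [68, 70, 69, 68, 68, 67, 68, 69, 68, 67, 69, 68, 68, 69, 68, 69, 4, 7, 68, 67, 8, 0]
309 [53, 52, 55, 55, 56, 56, 56, 56, 57, 56, 57, 57, 57, 58, 59, 59, 57, 58, 58, 56, 0, 0]
```

View pics/c.png

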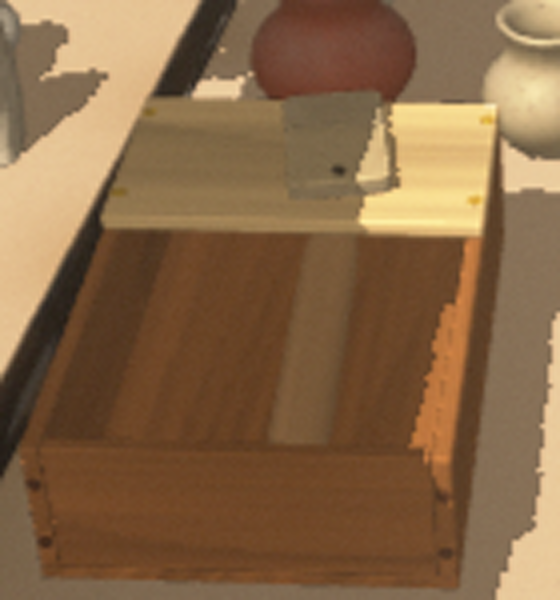

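The crop shows the roller clearly as a light band from about (330,235) to (300,440) in the crop, with its top at z≈31. I'll fit its axis and the trough edges next.

```bash
cat > m.py <<'E'
import sys
from h import *
def move(target, yaw, tilt=0):
    # shift in present tool axes to reach target TCP; turn (tool axes) to yaw of tool y
    s=robot.sense(); R=Ro.from_rotvec(s["tool_rot"]).as_matrix()
    print("t",round(s["t"],2),"pos",np.round(s["tool_pos"],1),"q",np.round(s["q"],2),"tooly yaw",np.degrees(np.arctan2(R[1,1],R[0,1])).round(1),"open",round(s["opening"],1),"F",np.round(s["ft_force"],1),"grip",s["gripper_force"])
    print("R",R.round(3).tolist())
    print("shift tool",(R.T@(np.array(target)-s["tool_pos"])).round(1))
    a=np.radians(yaw); y=np.array([np.cos(a),np.sin(a),0]); z=np.array([0,0,-1.]); x=np.cross(y,z)
    G=np.stack([x,y,z],1)
    print("turn tool deg",np.degrees(Ro.from_matrix(R.T@G).as_rotvec()).round(1))
E
python3 - <<'E'
from h import *
P=np.load("pics/scene0.npy")
t=(P[...,2]>27)&(P[...,2]<36); t[:, :215]=0;t[:,262:]=0;t[:246]=0;t[297:]=0
X=P[t]; vx,vy,x0,y0=cv2.fitLine(X[:,:2].astype(np.float32),cv2.DIST_HUBER,0,.01,.01).ravel()
print("roller yaw",np.degrees(np.arctan2(vy,vx)),"pt",x0,y0,len(X),X[:,0].min(),X[:,0].max(),X[:,2].max())
for x in(460,485,515): print(x,y0+(x-x0)*vy/vx)
a=np.radians(4.26); e=np.array([np.cos(a),np.sin(a)])
t=(P[...,2]>71)&(P[...,2]<79); t[:, :180]=0;t[:,290:]=0;t[:213]=0;t[253:]=0
s=P[t][:,:2]@e; print("cover x' range",np.percentile(s,[1,2,5,50,95,98,99]),np.array([514.7,-213.4])@e)
t=(P[...,2]>63)&(P[...,2]<71); t[:, :180]=0;t[:,270:]=0;t[:296]=0;t[310:]=0
s=P[t][:,:2]@e; print("near wall x'",np.percentile(s,[1,2,5,50,95,98,99]))
import m; m.move([487,-230,150],-86)
E
```

```text
roller yaw 6.284739 pt 518.4319 -223.029 557 453.5784789015075 592.8246166710375 34.088608174861385
460 -229.46419
485 -226.7109
515 -223.40697
cover x' range [518.09153214 518.49938435 519.30028662 554.83818881 609.54129359
 613.07651485 614.38020141] 497.4261106567947
near wall x' [374.2995042  374.61384823 375.01723719 377.94724786 383.1733714
 384.20166838 384.90170067]
t 0.15 pos [674.9   0.  230.7] q [-0.04  0.12  1.44 -0.    1.58 -0.04] tooly yaw 0.0 open 85.5 F [0.3 0.3 0.7] grip 0.0
R [[-0.0, 1.0, -0.001], [1.0, 0.0, 0.0], [0.0, -0.001, -1.0]]
shift tool [-230.  -187.8   80.9]
turn tool deg [-0.  0. 86.]
```

>>> {"api": "drive_tool", "payload": {"rows": [[1,-28,-24,0,0,0,0],[1,-28,-24,0,0,0,0],[1,-28,-24,0,0,0,0],[1,-28,-24,0,0,0,0],[1,-28,-24,0,0,0,0],[1,-28,-24,0,0,0,0],[1,-28,-24,0,0,0,0],[1,-28,-24,0,0,0,0]]}}

```text
t: 0.82
tool_pos: [481.6, -225.0, 231.2]
tool_rot: [-2.221, -2.222, 0.0]
ft_force: [-0.0, -0.8, 0.4]
opening: 85.4
gripper_force: 0.0
```

>>> {"api": "drive_tool", "payload": {"rows": [[0.4,0,0,5,0,0,7],[0.4,0,0,5,0,0,7],[0.4,0,0,5,0,0,7],[0.4,0,0,5,0,0,7],[0.4,0,0,5,0,0,7],[0.4,0,0,5,0,0,7],[0.4,0,0,5,0,0,7],[0.4,0,0,5,0,0,7]]}}

```text
t: 1.48
tool_pos: [482.9, -224.0, 190.8]
tool_rot: [-3.007, -0.909, 0.0]
ft_force: [0.0, -0.3, 1.0]
opening: 59.5
gripper_force: 0.0
```

>>> {"api": "drive_tool", "payload": {"rows": [[0.4,0,0,10,0,0,7],[0.4,0,0,10,0,0,7],[0.4,0,0,10,0,0,7],[0.4,0,0,10,0,0,6.7],[0.4,0,0,0,0,0,0],[0.4,0,0,0,0,0,0]]}}

```text
t: 1.98
tool_pos: [482.8, -223.9, 151.0]
tool_rot: [-3.136, -0.179, 0.001]
ft_force: [-0.3, -0.7, 1.7]
opening: 59.7
gripper_force: 0.0
```

Run:
```python
import m; from h import *
m.move([483,-227,60],-83.7)
s=robot.sense(); d=robot.get_image("wrist"); P=cloud(d,s); cv2.imwrite("pics/w1.png",d["img"][:,:,::-1])
t=(P[...,2]>26)&(P[...,2]<36)&(P[...,0]>390)&(P[...,0]<515)&(abs(P[...,1]+225)<40)
X=P[t]; vx,vy,x0,y0=cv2.fitLine(X[:,:2].astype(np.float32),cv2.DIST_HUBER,0,.01,.01).ravel()
print(len(X),np.degrees(np.arctan2(vy,vx)),x0,y0,"y@483",y0+(483-x0)*vy/vx,X[:,0].min(),X[:,0].max())
```

```text
t 1.98 pos [ 482.8 -223.9  151. ] q [-0.48 -0.16  1.85 -0.    1.46  0.97] tooly yaw -83.5 open 59.7 F [-0.3 -0.7  1.7] grip 0.0
R [[0.994, 0.113, -0.001], [0.113, -0.994, 0.0], [-0.001, -0.001, -1.0]]
shift tool [-0.1  3.1 91. ]
turn tool deg [-0.   0.   0.2]
4287 3.9559321 464.98438 -231.71358 y@483 -230.46773 400.75899748540485 514.9758013795222
```

View pics/w1.png

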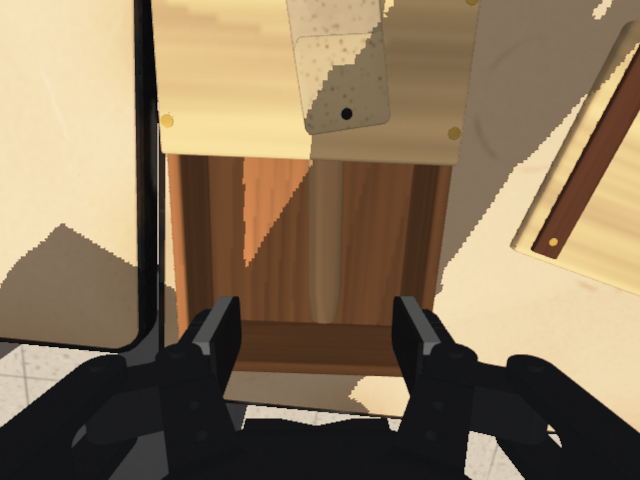

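The wrist view shows the roller from (328,160) to (325,322). Its near end is against the near wall, so its middle is at x≈501. Next I descend with a small correction.

>>> {"api": "drive_tool", "payload": {"rows": [[0.4,-3,5.5,15,0,0,1.5],[0.4,0,0,30,0,0,0],[0.4,0,0,30,0,0,0],[0.4,0,0,30,0,0,0],[0.4,0,0,20,0,0,0],[0.4,0,0,10,0,0,0],[0.4,0,0,4,0,0,0],[0.4,0,0,0,0,0,0]]}}

```text
t: 2.7
tool_pos: [480.9, -229.9, 12.7]
tool_rot: [3.139, 0.134, 0.0]
ft_force: [0.6, -0.2, -0.3]
opening: 59.8
gripper_force: 0.0
```

```bash
python3 -c "
import m; m.move([480,-229.5,7],-85)"
```

```text
t 2.7 pos [ 480.9 -229.9   12.7] q [-0.49 -0.04  1.97  0.    1.21  0.99] tooly yaw -85.1 open 59.8 F [ 0.6 -0.2 -0.3] grip 0.0
R [[0.996, 0.085, 0.0], [0.085, -0.996, -0.0], [0.0, 0.0, -1.0]]
shift tool [-0.8 -0.5  5.7]
turn tool deg [ 0.  -0.  -0.1]
```

>>> {"api": "drive_tool", "payload": {"rows": [[0.4,0,0,5,0,0,0],[-1,0,0,0,0,0,0],[-1,0,0,0,0,0,0],[-1,0,0,0,0,0,0],[-1,0,0,0,0,0,0],[-1,0,0,0,0,0,0],[-1,0,0,0,0,0,0],[-1,0,0,0,0,0,0]], "force": 60}}

```text
t: 3.37
tool_pos: [481.1, -230.1, 8.4]
tool_rot: [3.138, 0.132, 0.002]
ft_force: [-0.4, 0.2, 6.4]
opening: 23.5
gripper_force: 59.3
```

>>> {"api": "drive_tool", "payload": {"rows": [[-1,0,0,-3,0,0,0],[-1,-0.5,0,-8.3,0,-4,0],[-1,-0.5,0,-8.3,0,-4,0],[-1,-0.5,0,-8.3,0,-4,0],[-1,-0.5,0,-8.3,0,-4,0],[-1,-0.5,0,-8.3,0,-4,0],[-1,0,0,0,0,0,0],[-1,0,0,0,0,0,0]]}}

```text
t: 4.03
tool_pos: [484.4, -229.3, 51.2]
tool_rot: [3.077, 0.13, -0.541]
ft_force: [0.5, -0.6, -1.4]
opening: 24.0
gripper_force: 58.8
```

Run:
```python
import m; from h import *
m.move([480,-229.5,7],-85)
d=robot.get_image("scene"); im=d["img"][:,:,::-1]
cv2.imwrite("pics/s1.png",cv2.resize(im[150:350,130:330],None,fx=3,fy=3))
P=cloud(d); t=((P[...,2]>82)&(P[...,2]<92)&(P[...,0]>540)&(P[...,0]<660)); t[:205]=0; t[250:]=0; t[:,:165]=0;t[:,295:]=0
print("tile",P[t].mean(0),t.sum())
```

```text
t 4.03 pos [ 484.4 -229.3   51.2] q [-0.4   0.13  1.76 -0.16  1.56  1.11] tooly yaw -85.2 open 24.0 F [ 0.5 -0.6 -1.4] grip 58.84724523872137
R [[0.937, 0.084, -0.34], [0.08, -0.996, -0.029], [-0.341, -0.0, -0.94]]
shift tool [10.9 -0.2 43. ]
turn tool deg [-0.  19.9 -0.1]
tile [ 567.795987   -237.16273804   85.13225372] 96
```

View pics/s1.png

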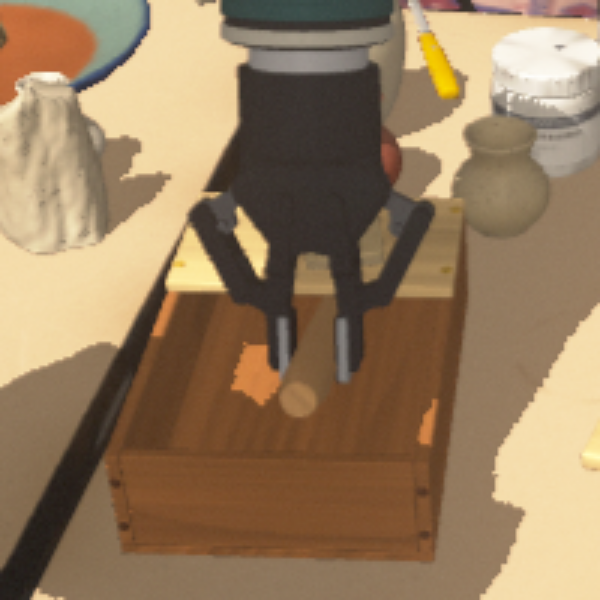

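The roller is tilted about 20° with its near end raised (crop 300,400), and the grip is firm. I'll slide it out along its axis.

>>> {"api": "drive_tool", "payload": {"rows": [[-1,-12,0,0,0,0,0],[-1,-14,0,0,0,0,0],[-1,-14,0,0,0,0,0],[-1,-14,0,0,0,0,0],[-1,-14,0,0,0,0,0],[-1,-14,0,0,0,0,0],[-1,-14,0,0,0,0,0],[-1,0,0,0,0,0,0]]}}

```text
t: 4.75
tool_pos: [392.2, -237.2, 84.8]
tool_rot: [3.077, 0.127, -0.539]
ft_force: [0.4, -0.6, -1.1]
opening: 23.7
gripper_force: 58.8
```

>>> {"api": "drive_tool", "payload": {"rows": [[-1,-6,0,-13,0,0,0],[-1,-9,0,-25,0,0,0],[-1,-9,0,-25,0,0,0],[-1,-9,0,-25,0,0,0],[-1,-9,0,-25,0,0,0],[-1,-6,0,-16,0,0,0],[-1,0,0,0,0,0,0]]}}

```text
t: 5.33
tool_pos: [394.1, -237.6, 226.3]
tool_rot: [3.076, 0.128, -0.534]
ft_force: [0.1, 0.3, -0.4]
opening: 24.0
gripper_force: 58.9
```

Run:
```python
import m; from h import *
m.move([480,-229.5,200],-85)
d=robot.get_image("scene"); im=d["img"][:,:,::-1]
cv2.imwrite("pics/s2.png",cv2.resize(im[100:350,100:350],None,fx=2.4,fy=2.4))
```

```text
t 5.33 pos [ 394.1 -237.6  226.3] q [-0.48 -0.17  1.76 -0.19  1.84  0.98] tooly yaw -85.2 open 24.0 F [ 0.1  0.3 -0.4] grip 58.87156281620264
R [[0.938, 0.084, -0.336], [0.078, -0.996, -0.031], [-0.337, 0.003, -0.942]]
shift tool [90.1 -0.9 -4.3]
turn tool deg [ 0.1 19.7 -0.2]
```

View pics/s2.png

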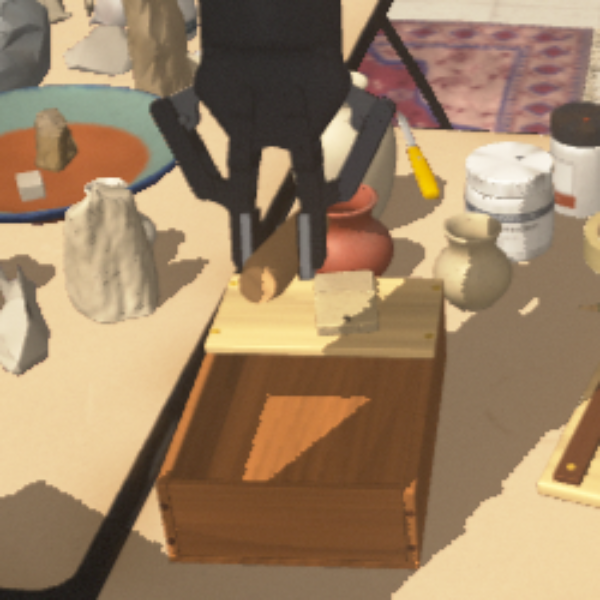

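The roller is clear of the trough, and the tile and pot are undisturbed. Next I level it, turn it and carry it to the board.

>>> {"api": "drive_tool", "payload": {"rows": [[-1,0,0,0,0,5,0],[-1,0,0,0,0,5,0],[-1,0,0,0,0,5,0],[-1,0,0,0,0,4.7,0],[-1,0,0,0,0,0,-5],[-1,0,0,0,0,0,-7],[-1,0,0,0,0,0,-7],[-1,0,0,0,0,0,-7]]}}

```text
t: 6.05
tool_pos: [392.8, -237.0, 220.9]
tool_rot: [-3.024, -0.842, 0.009]
ft_force: [-0.2, -0.0, -0.0]
opening: 24.1
gripper_force: 58.8
```

>>> {"api": "drive_tool", "payload": {"rows": [[-1,0,0,0,0,0,-7],[-1,0,0,0,0,0,-7],[-1,0,0,0,0,0,-7],[-1,0,0,0,0,0,-7],[-1,0,0,0,0,0,-7],[-1,0,0,0,0,0,-6],[-1,0,0,0,0,0,-5],[-1,0,0,0,0,0,0]]}}

```text
t: 6.72
tool_pos: [392.9, -236.9, 220.8]
tool_rot: [-2.454, -1.954, 0.007]
ft_force: [-0.5, -0.3, -1.2]
opening: 23.6
gripper_force: 58.8
```

```bash
python3 -c "
import m; m.move([544-19*.23,-481-19*.97,226],-13.2)"
```

```text
t 6.72 pos [ 392.9 -236.9  220.8] q [-0.6  -0.36  1.89 -0.    1.62 -0.37] tooly yaw -12.9 open 23.6 F [-0.5 -0.3 -1.2] grip 58.83840646594763
R [[0.224, 0.975, -0.006], [0.975, -0.224, 0.001], [-0.001, -0.006, -1.0]]
shift tool [-223.   201.8   -6.2]
turn tool deg [-0.4  0.   0.3]
```

>>> {"api": "drive_tool", "payload": {"rows": [[-1,-20,18,0,0,0,0],[-1,-29,26,0,0,0,0],[-1,-29,26,0,0,0,0],[-1,-29,26,0,0,0,0],[-1,-29,26,0,0,0,0],[-1,-29,26,0,0,0,0],[-1,-29,26,0,0,0,0],[-1,-29,28,0,0,0,0]]}}

```text
t: 7.38
tool_pos: [539.3, -502.0, 219.9]
tool_rot: [-2.463, -1.944, 0.007]
ft_force: [-0.4, 0.8, 0.7]
opening: 24.0
gripper_force: 58.9
```

>>> {"api": "drive_tool", "payload": {"rows": [[-1,0,0,15,0,0,0],[-1,0,0,25,0,0,0],[-1,0,0,25,0,0,0],[-1,0,0,25,0,0,0],[-1,0,0,20,0,0,0],[-1,0,0,10,0,0,0],[-1,0,0,0,0,0,0],[-1,0,0,0,0,0,0]]}}

```text
t: 8.05
tool_pos: [538.2, -500.4, 101.4]
tool_rot: [-2.461, -1.948, 0.007]
ft_force: [-0.9, 0.8, -0.4]
opening: 24.0
gripper_force: 59.0
```

Run:
```python
import m; from h import *
m.move([544-19*.23,-481-19*.97,95],-13.2)
c=np.array([544,-481]);
for n in("scene","side"):
    d=robot.get_image(n); im=d["img"][:,:,::-1]; cv2.imwrite(f"pics/{n}3.png",im); P=cloud(d)
    q=P[...,:2]-c; a=np.radians(76.8); L=q@[np.cos(a),np.sin(a)]; W=q@[np.sin(a),-np.cos(a)]
    t=(P[...,2]>75)&(P[...,2]<135)&(abs(W)<35)&(abs(L)<150)&((L>15)|(L<-60))
    X=P[t]; Lx=L[t]; print(n,len(X),"L",np.percentile(Lx,[1,99]).round(1))
    for lo,hi in((-130,-60),(15,60),(60,130)):
        k=(Lx>lo)&(Lx<hi); print(lo,k.sum(),"W med",np.median(W[t][k]),"z",np.percentile(X[k,2],[5,50,95]).round(1))
```

```text
t 8.05 pos [ 538.2 -500.4  101.4] q [-0.78  0.3   1.44 -0.    1.4  -0.55] tooly yaw -13.3 open 24.0 F [-0.9  0.8 -0.4] grip 58.97914722561836
R [[0.23, 0.973, -0.005], [0.973, -0.23, -0.0], [-0.001, -0.005, -1.0]]
shift tool [1.3 1.2 6.4]
turn tool deg [-0.3  0.1 -0.1]
scene 1100 L [-84.  112.8]
-130 230 W med -10.089029409197025 z [106.8 118.5 124.1]
15 417 W med -13.382112396446837 z [105.4 118.9 124.7]
60 453 W med -13.582455575599154 z [105.5 118.1 124.3]
side 451 L [-89.3 109.3]
-130 356 W med -3.9838477786822177 z [106.6 118.2 124.6]
15 23 W med 2.501935148424859 z [108.9 121.8 124.6]
60 72 W med -7.763601338934642 z [120.6 123.2 124.7]
```

View pics/scene3.png

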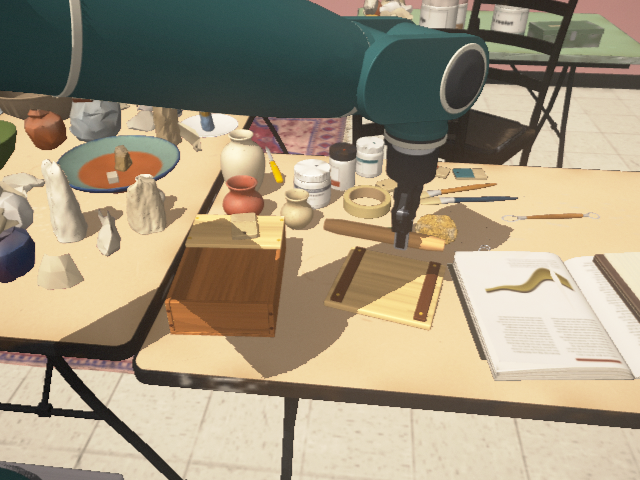

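The roller is level across the strips at z≈112 mm, and its middle is about 12 mm off along its axis. I'll trim that, settle and hand in.

>>> {"api": "drive_tool", "payload": {"rows": [[-1,-6,0,4,0,0,0],[-1,-6,0,4,0,0,0],[-1,0,0,0,0,0,0],[-1,0,0,0,0,0,0],[-1,0,0,0,0,0,0],[-1,0,0,0,0,0,0],[-1,0,0,0,0,0,0],[-1,0,0,0,0,0,0]]}}

```text
t: 8.82
tool_pos: [535.4, -512.1, 93.5]
tool_rot: [-2.46, -1.95, 0.007]
ft_force: [-0.0, 0.2, -0.4]
opening: 24.0
gripper_force: 59.0
```

```bash
python3 -c "
from h import *
s=robot.sense(); print(s['tool_pos'],s['opening'],s['gripper_force'],s['joint_velocities']); print(robot.finish_job())"
```

```text
[ 535.44092876 -512.05281771   93.53622154] 23.956779946188263 58.98256849497557 [ 0.0014247  -0.00099286  0.00098173 -0.00046268 -0.00190738  0.00121467]
the job is handed in; nothing more can be done
None
```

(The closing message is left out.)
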